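# Load the balance with the big calibration weight

### The arm

A 6-joint arm with a two-finger parallel gripper is mounted at the origin on the work surface. World frame = base frame: x ahead of the robot, y to its left, z up, the work surface at z = 0. Lengths are in mm, angles in rad, forces in N, time in s.
With the tool pointing down it reaches from about 275 to 850 mm from the base axis. Payload 19 kg.
Tool frame: the origin (TCP) lies midway between the tips of the shut fingers; the grasp point (between the pads) lies 19 mm behind it (manip.tcp_to_grasp is the z of the grasp point in the tool frame, in mm); z points along the fingers, y is the direction in which the jaws open and shut (so a half turn about z gives the same grasp; the last joint's range is limited). The gripper opens to 85 mm and grips with 20 to 120 N. Pads are 22 mm wide; open, the fingers measure 114 mm over their backs; the gripper's body (76 mm by 85 mm) begins 54 mm behind the grasp point. The pads swing forward as they close: fully open they stand 13 mm farther back than shut.
Start: joints at [1.192, 0.15, 1.437, -0, 1.554, -0.134], TCP at [139.364, 557.824, 231.267] pointing down, gripper open.
Joint ranges: [-2.8, 2.8], [-0.68, 2.1], [0.12, 2.68], [-1.39, 4.53], [0.16, 2.79], [-2.81, 2.81]. Speed limits (rad/s): [1.89, 1.89, 2.22, 3.01, 3.01, 3.01].

### API

Orientations are given as [roll, pitch, yaw] about the fixed x, y, z axes, in that order (R = Rz(yaw) Ry(pitch) Rx(roll)).
In Python, from bench import manip, optics gives the robot as it stands. The module is installed in compiled form; this text tells all that it offers.
- The arm moves only by the tool drive_tool, never from a script. Its argument "plan" is a list that holds one entry, the list of rows, each a list of 4 numbers: the shift along the tool's x, y, z in m, then the turn about the tool's z in rad. In form: [[[dx, dy, dz, roll], ...]]. A call has 1 to 8 rows; each row is the pose to reach, as a shift and turn from the pose commanded when the call began, along the tool's axes at that moment; what a row does not reach only later rows make up. A row lasts 1/12 s, in which the tool goes at most 41.7 mm and 7.16 degrees, less where a joint would pass 70% of its speed; a pose out of reach is approached as far as the arm can. A call with a gripper value outside its range is refused whole. "gripper" is the finger opening in m, from 0 to 0.0854, set as the call begins (left out, the last holds). The fingers move at their own pace and stop on an object; the grip force is fixed at half the most. Time passes only in rows, so rows that repeat a pose let the fingers close. It gives the time, the measured TCP pose, the force and the opening at its end, in the units of the state.
- manip.read_state(): the state, without advancing time (a new reading comes with each control period).
- optics.snapshot(name): name is "scene" or "top"; returns the picture (384x512x3 uint8, blue, green, red); there is no depth.
- optics.calibration(name): a dict with "camera_matrix" (3x3 intrinsics, pixels), "k1" (the pictures are not rectified: a ray, as slopes to the right and down, at radius r is drawn at 1 + k1 r^2 times it, then the intrinsics apply), "eye" and "rotation" of the camera in the world. Camera axes: x right, y up, looking along -z (the intrinsics and any distortion apply to the point x, -y, -z); pixel columns grow to the right and rows downward; lengths in mm; the calibration is good to about 2 mm. A picture is of the moment at which its call begins. calibration takes no time and is no camera call.
- manip.job_done(): hands the job in, once; it reports no verdict.
The state is a dict: "time_s": time; "joint_positions": joint angles; "qvel": joint speeds; "tau": joint torques, N m; "tcp_pos": TCP position; "tool_rot": TCP orientation; "contact_force": force on the tool from outside, world axes, zero at the start; "torque": the same for the moment, N m; "finger_gap": opening from 0.0 (shut) to 1.0 (fully open).
Only numpy, scipy, OpenCV 4.12 (cv2) and the standard library are available. Lean on these libraries where they do the work, as an engineer would, in place of code of your own. Each camera call takes 0.05 s, during which the arm holds its last target. There are 200 camera calls.

### The job

Lift the biggest of the three steel weights straight up out of its fitted pocket in the wooden block, by its knob, and stand it upright in the middle of the balance's round pan. Set it down gently, without letting it drop, and let go. Leave the block and the two other weights as they are, and do not disturb the jar.

Things in the scene. Friction and masses are not known exactly. Their poses are not given: they have to be found in the camera images.
- big_weight_center (a point): Centre, half-way up (38 mm above its foot), of the biggest weight: plain steel, about 500 g, round, 76 mm tall; z up along it. From the foot: body 40 mm in diameter and 40 mm high, neck 15 mm in diameter, then a knob 24 mm in diameter over the top 19 mm (knob middle 28.5 mm above this point). In its pocket only neck and knob stand out: body top flush with the block.
- mid_weight_center (a point): Centre (35 mm above the foot) of the middle weight: same shape, 70 mm tall, body 26 mm and knob 18 mm in diameter. Stays in its pocket.
- small_weight_center (a point): Centre (33 mm above the foot) of the smallest weight: same shape, 66 mm tall, body 18 mm and knob 14 mm in diameter. Stays in its pocket.
- block: Loose wooden block, 1.5 kg, 220 x 80 x 50 mm (x, y, z), lying in any direction; origin at the centre of its underside. Pockets in a row along its x axis at x = -75 mm (biggest weight), +5 mm (middle), +70 mm (smallest), y = 0; each 40 mm deep, about 1 mm of play all round. Block top 50 mm above the table.
- balance: Top-loading balance that does not move: white plastic housing 240 x 180 mm (x, y), 48 mm high, origin at the centre of its underside, keys and display at its -x end. Block and balance may lie either way round, one to the left and one to the right.
- pan_center (a point): Centre of the top face of the balance's round steel pan, 130 mm in diameter, flat, without rim and rigid, 60 mm above the table; 35 mm towards +x from the balance's origin.
- jar: White plastic jar with a lid, 56 mm in diameter, 90 mm tall, standing on the table straight ahead of the robot, beyond block and balance; origin at the centre of its underside. A bystander.
There are look-alikes about, which are no part of the job. Leave any white look-alike of the block alone. Leave any black look-alike of the part that bears big_weight_center alone.

How it is judged (in metres and radians):
On the way:
1. the biggest weight hangs upright (within 20 degrees), its foot above the block's top and still over its own pocket (within 20 mm) (z of big_weight_center in the frame of block above 0.089 m and x of big_weight_center in the frame of block between -0.095 and -0.055 m and y of big_weight_center in the frame of block between -0.02 and 0.02 m and angle between big_weight_center's own z axis and vertical below 0.35 rad), for 0.05 s.
At the end, for the whole second after the job is handed in: The biggest weight stands released, upright (4.5 degrees) and at rest on the pan, within 30 mm of the pan's centre; the two other weights are fully down in their pockets, within 25 mm of their start, the block within 20 mm and the jar within 30 mm of theirs (horizontal distance between big_weight_center and pan_center below 0.03 m and z of big_weight_center in the frame of pan_center between 0.034 and 0.042 m and angle between big_weight_center's own z axis and vertical below 0.08 rad and linear speed of big_weight below 0.02 m/s and z of mid_weight_center in the frame of block below 0.05 m and z of small_weight_center in the frame of block below 0.048 m and distance of each of mid_weight_center, small_weight_center from where it was at the start of the episode below 0.025 m and distance of block from where it was at the start of the episode below 0.02 m and distance of jar from where it was at the start of the episode below 0.03 m); the robot touches nothing.
It fails at once if the biggest weight falls freely (dropped by more than about 12 mm) (linear speed of big_weight above 0.5 m/s and contact force between big_weight and the fingers below 0.1 N).
It fails at once if the block is dragged, lifted or pushed by more than 20 mm (distance of block from where it was at the start of the episode above 0.02 m).
It fails at once if one of the other weights is moved by more than 25 mm (distance of any of mid_weight_center, small_weight_center from where it was at the start of the episode above 0.025 m).
It fails at once if the jar is moved by more than 30 mm (distance of jar from where it was at the start of the episode above 0.03 m).
It also fails if it takes over 38 s, if anything falls off the work surface, if the arm or the gripper's body presses on something with over 40 N, if the wrist force passes 120 N, or if a joint passes its speed limit or range.

## Working session

There is one attempt and no reset: what is moved stays moved. The work goes in short steps, Python scripts to look and compute and a tool call to move; the robot and the scene stay as the last step left them, time stands still between calls to the robot, and variables do not carry over. Pictures are saved under pics/ and viewed, about 8 in all and at most 12, crops included, and the job is handed in when it is done.

Besides the shell and the picture viewer there is one more tool, called after "Call:" by a JSON object that holds its "op" and its "data". drive_tool: Moves the arm, as the interface text tells. Its arguments: {"type":"object","properties":{"plan":{"type":"array"},"gripper":{"type":"number"}},"required":["plan"]}

```bash
mkdir -p pics; cat > h.py <<'E'
import numpy as np, cv2
from bench import manip, optics
def ray(c,u,v):
    K=np.array(c["camera_matrix"]);k=c["k1"]
    d=np.array([(u-K[0,2])/K[0,0],(v-K[1,2])/K[1,1]]);p=d.copy()
    for _ in range(30): p=d/(1+k*(p@p))
    return np.array(c["eye"]),np.array(c["rotation"])@np.array([p[0],-p[1],-1])
def onz(c,u,v,z):
    e,d=ray(c,u,v); return e+d*(z-e[2])/d[2]
def proj(c,P):
    K=np.array(c["camera_matrix"]);q=np.array(c["rotation"]).T@(np.array(P,float)-np.array(c["eye"]))
    s=np.array([q[0],-q[1]])/-q[2]; s=s*(1+c["k1"]*(s@s))
    return K[0,0]*s[0]+K[0,2],K[1,1]*s[1]+K[1,2]
E
python3 - <<'E'
from h import *
for n in("top","scene"):
    cv2.imwrite(f"pics/{n}0.png",optics.snapshot(n)); c=optics.calibration(n); print(n,c)
print(manip.read_state(), manip.tcp_to_grasp)
E
```

```text
top {'camera_matrix': array([[346.82474758,   0.        , 253.30695367],
       [  0.        , 346.82474758, 191.13392682],
       [  0.        ,   0.        ,   1.        ]]), 'k1': 0.033724555993178924, 'eye': array([ 344.82889174,  -90.64282643, 1033.99088849]), 'rotation': array([ 0.17517702,  0.02453158, -1.55776459])}
scene {'camera_matrix': array([[346.83387006,   0.        , 255.32738747],
       [  0.        , 346.83387006, 190.67686684],
       [  0.        ,   0.        ,   1.        ]]), 'k1': -0.08840772086101215, 'eye': array([ 968.30969449, -594.41628906,  551.61302546]), 'rotation': array([ 0.95158967, -0.01614511,  0.72067421])}
{'time_s': 0.1, 'joint_positions': array([ 1.19197886e+00,  1.50922001e-01,  1.43792189e+00, -2.21441687e-05,
        1.55381521e+00, -1.34018705e-01]), 'qvel': array([ 0.00026263, -0.00027111, -0.0013697 ,  0.00029928,  0.00149274,
        0.00038459]), 'tau': array([ 4.53685221e-03, -7.14366174e+01, -5.71802652e+01, -7.72988142e-05,
        6.91882538e-03, -8.20631976e-05]), 'tcp_pos': array([139.3141363 , 557.64656603, 230.76624979]), 'tool_rot': array([-3.14053281e+00, -1.20554138e-04,  2.89679421e+00]), 'contact_force': array([-0.51392931, -0.14620515, -0.03638943]), 'torque': array([-0.05427422,  0.00015414, -0.00938264]), 'finger_gap': 1.0029880839853742} -18.700000000000003
```

View pics/top0.png

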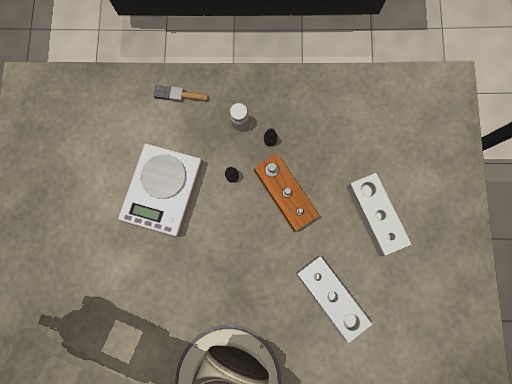

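View pics/scene0.png

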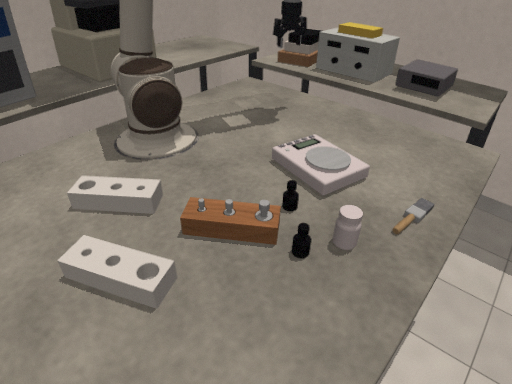

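The top view shows the balance at left with its pan at (163,176). The wooden block is in the middle, with its big weight at (272,170). Black weights stand at (271,137) and (232,174), the jar is at (239,115), and white look-alike blocks are to the right. Next I'll measure in both views.

```bash
sed -i 's/np.array(c\["rotation"\])/RT(c)/g; 2a from scipy.spatial.transform import Rotation\ndef RT(c): return Rotation.from_euler("xyz",c["rotation"]).as_matrix()' h.py
cat > m.py <<'E'
from h import *
np.set_printoptions(precision=1,suppress=True)
I={n:cv2.imread(f"pics/{n}0.png") for n in("top","scene")};C={n:optics.calibration(n) for n in I}
for n in I:
    h=cv2.cvtColor(I[n],cv2.COLOR_BGR2HSV)
    m=cv2.inRange(h,(3,110,50),(18,255,255))
    b=max(cv2.findContours(m,0,2)[0],key=cv2.contourArea)
    if n=="top":
        print("block rect",cv2.minAreaRect(b)); bp=cv2.boxPoints(cv2.minAreaRect(b))
        print("corners z50",[onz(C[n],*p,50)[:2] for p in bp])
c=C["top"]
g=I["top"][140:212,128:198]; 
h=cv2.cvtColor(I["top"],cv2.COLOR_BGR2HSV)
m=np.zeros(h.shape[:2],np.uint8); m[135:245,110:210]=cv2.inRange(h,(0,0,170),(180,60,255))[135:245,110:210]
hs=max(cv2.findContours(m,0,2)[0],key=cv2.contourArea);bx=cv2.boxPoints(cv2.minAreaRect(cv2.convexHull(hs)))
print("housing",[onz(c,*p,48)[:2] for p in bx])
big=lambda im,x,y,w,hh,s:cv2.resize(im[y:y+hh,x:x+w],None,fx=s,fy=s,interpolation=cv2.INTER_CUBIC)
a=big(I["top"],115,100,210,140,3.5);b=big(I["scene"],170,130,210,140,3.5)
cv2.imwrite("pics/crop_top.png",a);cv2.imwrite("pics/crop_scene.png",b)
E
python3 m.py
```

```text
block rect ((285.423095703125, 191.88461303710938), (76.82598114013672, 29.67646026611328), 56.3099365234375)
corners z50 [array([586.7, -58.9]), array([ 636.8, -130.7]), array([ 450. , -251.3]), array([ 402.8, -181.3])]
housing [array([435.1, 323.6]), array([671.2, 266.7]), array([615.4,  92.4]), array([383.9, 155.5])]
```

View pics/crop_top.png

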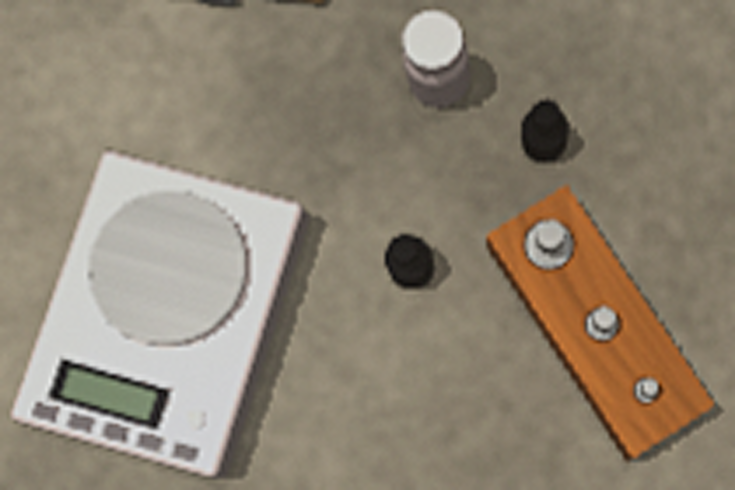

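View pics/crop_scene.png

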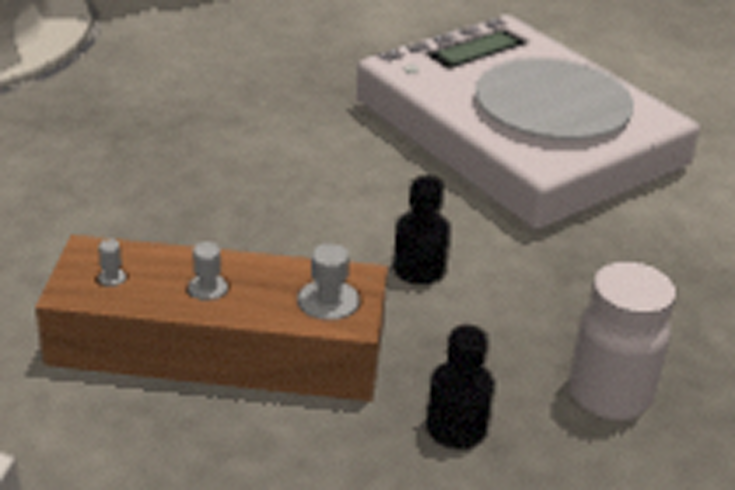

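```bash
cat > m2.py <<'E'
from h import *
np.set_printoptions(precision=1,suppress=True)
C={n:optics.calibration(n) for n in("top","scene")}
O={"top":(115,100),"scene":(170,130)}
def f(n,x,y,z): o=O[n];return onz(C[n],(x+.5)/3.5-.5+o[0],(y+.5)/3.5-.5+o[1],z)[:2]
print("knobtop86",f("top",552,233,86),f("scene",331,252,86))
print("body50",f("top",549,245,50),f("scene",329,299,50))
print("pan60",f("top",168,267,60),f("scene",554,97,60))
print("pan edges x",f("top",90,267,60),f("top",247,267,60), "y",f("top",168,191,60),f("top",168,343,60))
print("blacks knob z76",f("top",545,112,76),f("scene",468,335,76),f("top",408,249,76),f("scene",428,185,76))
print("jar90",f("top",433,40,90),f("scene",635,288,90))
print("mid knob80",f("top",605,315,80),"small76",f("top",649,384,76))
c=np.array([[586.7,-58.9],[636.8,-130.7],[450,-251.3],[402.8,-181.3]]);m=c.mean(0)
ax=(c[3]+c[2]-c[0]-c[1]);ax/=np.linalg.norm(ax);print("block",m,ax,np.degrees(np.arctan2(ax[1],ax[0])),"pocket",m-75*ax)
hh=np.array([[435.1,323.6],[671.2,266.7],[615.4,92.4],[383.9,155.5]]);m=hh.mean(0);ax=hh[1]+hh[2]-hh[0]-hh[3];ax/=np.linalg.norm(ax);print("bal",m,"pan",m+35*ax)
R=Rotation.from_euler("xyz",manip.read_state()["tool_rot"]).as_matrix();print(R)
E
python3 m2.py
```

```text
knobtop86 [ 583.9 -117.8] [ 584.9 -116.7]
body50 [ 582.7 -116.4] [ 586.8 -119.1]
pan60 [559.2 197.9] [563.6 192.9]
pan edges x [558.7 262.4] [559.8 132.6] y [624.1 201.6] [495.8 194.2]
blacks knob z76 [ 688.9 -111.9] [ 689.6 -113.7] [572.2  -1.4] [577.   -1.1]
jar90 [745.4 -19.2] [749.2 -22.9]
mid knob80 [ 518.5 -160.4] small76 [ 464.  -195.1]
block [ 519.1 -155.6] [-0.8 -0.5] -146.75449377086014 pocket [ 581.8 -114.4]
bal [526.4 209.5] pan [560.3 200.8]
[[-1.   0.2 -0. ]
 [ 0.2  1.  -0. ]
 [ 0.  -0.  -1. ]]
```

```bash
cat > go.py <<'E'
import sys
from h import *
np.set_printoptions(precision=1,suppress=True)
s=manip.read_state();R=Rotation.from_euler("xyz",s["tool_rot"]).as_matrix()
t=np.array([float(v) for v in sys.argv[1:4]]);print(s["time_s"],s["tcp_pos"],"shift mm",R.T@(t-s["tcp_pos"]),"yaw",s["tool_rot"],s["contact_force"],s["finger_gap"])
E
python3 go.py 584.4 -117.2 231
```

```text
0.1 [139.3 557.6 230.8] shift mm [-595.4 -546.9    0.3] yaw [-3.1 -0.   2.9] [-0.5 -0.1 -0. ] 1.0029880839853742
```

Call:
{"op": "drive_tool", "data": {"plan": [[[-0.02,-0.018,0,0],[-0.045,-0.041,0,0],[-0.07,-0.064,0,0],[-0.095,-0.087,0,0],[-0.12,-0.11,0,0],[-0.146,-0.134,0,0],[-0.172,-0.158,0,0],[-0.198,-0.182,0,0]]], "gripper": 0.0854}}

```text
time_s: 0.77
tcp_pos: [287.7, 331.7, 231.1]
tool_rot: [-3.141, -0.0, 2.897]
contact_force: [-0.1, 0.6, 0.6]
finger_gap: 1.004
```

Call:
{"op": "drive_tool", "data": {"plan": [[[-0.025,-0.023,0,0],[-0.05,-0.046,0,0],[-0.075,-0.069,0,0],[-0.1,-0.092,0,0],[-0.125,-0.115,0,0],[-0.15,-0.138,0,0],[-0.174,-0.16,0,0],[-0.198,-0.182,0,0]]]}}

```text
time_s: 1.43
tcp_pos: [435.8, 107.0, 231.2]
tool_rot: [-3.141, -0.0, 2.897]
contact_force: [0.2, 0.2, -0.2]
finger_gap: 1.0
```

Call:
{"op": "drive_tool", "data": {"plan": [[[-0.025,-0.023,0,0],[-0.055,-0.05,0,0],[-0.085,-0.078,0,0],[-0.115,-0.105,0,0],[-0.145,-0.133,0,0],[-0.175,-0.161,0,0],[-0.199,-0.183,0,0],[-0.199,-0.183,0,0]]]}}

```text
time_s: 2.1
tcp_pos: [585.8, -121.8, 229.6]
tool_rot: [-3.141, -0.002, 2.893]
contact_force: [0.5, -0.3, -0.6]
finger_gap: 1.001
```

```bash
python3 go.py 584.4 -117.2 58
```

```text
2.1 [ 585.8 -121.8  229.6] shift mm [  2.2   4.2 171.6] yaw [-3.1 -0.   2.9] [ 0.5 -0.3 -0.6] 1.0006943742340328
```

Call:
{"op": "drive_tool", "data": {"plan": [[[0,0.002,0.02,0],[0.001,0.003,0.045,0],[0.001,0.003,0.07,0],[0.001,0.003,0.09,0],[0.001,0.003,0.105,0],[0.001,0.003,0.11,0],[0.001,0.003,0.11,0],[0.001,0.003,0.11,0]]]}}

```text
time_s: 2.77
tcp_pos: [584.0, -113.9, 122.0]
tool_rot: [-3.141, 0.0, 2.897]
contact_force: [-0.0, -0.2, -0.1]
finger_gap: 0.998
```

```bash
python3 go.py 584.4 -117.2 56; python3 -c "
from h import *
cv2.imwrite('pics/s1.png',cv2.resize(optics.snapshot('scene')[100:280,140:400],None,fx=3,fy=3,interpolation=2))"
```

```text
2.7667 [ 584.  -113.9  122. ] shift mm [-1.2 -3.1 66. ] yaw [-3.1  0.   2.9] [-0.  -0.2 -0.1] 0.998184188263273
```

View pics/s1.png

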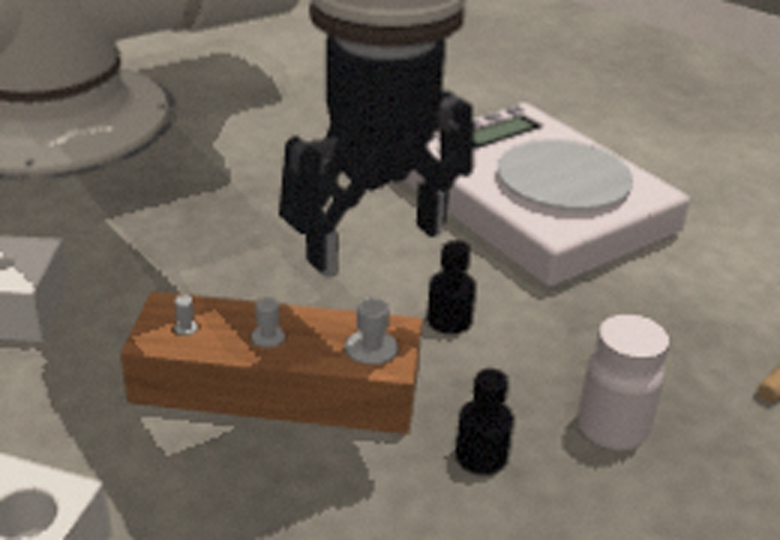

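The open fingers sit symmetrically above the big knob, at (372,312) in the crop, and clear the mid weight and both black ones. I'll descend with the residual correction.

Call:
{"op": "drive_tool", "data": {"plan": [[[-0.0005,-0.001,0.015,0],[-0.001,-0.003,0.032,0],[-0.001,-0.003,0.048,0],[-0.001,-0.003,0.058,0],[-0.001,-0.003,0.064,0],[-0.001,-0.003,0.066,0],[-0.001,-0.003,0.066,0],[-0.001,-0.003,0.066,0]]]}}

```text
time_s: 3.48
tcp_pos: [584.5, -117.2, 56.2]
tool_rot: [-3.141, 0.001, 2.897]
contact_force: [-0.4, 0.6, -0.2]
finger_gap: 1.005
```

Call:
{"op": "drive_tool", "data": {"plan": [[[0,0,0,0],[0,0,0,0],[0,0,0,0],[0,0,0,0],[0,0,0,0],[0,0,0,0],[0,0,0,0],[0,0,0,0]]], "gripper": 0.035}}

```text
time_s: 4.15
tcp_pos: [584.0, -117.1, 55.3]
tool_rot: [-3.141, -0.0, 2.897]
contact_force: [0.3, 0.2, -0.3]
finger_gap: 0.408
```

```bash
python3 go.py 584.4 -117.2 56; python3 -c "
from h import *
cv2.imwrite('pics/s2.png',cv2.resize(optics.snapshot('scene')[150:270,170:350],None,fx=4,fy=4,interpolation=2))"
```

```text
4.15 [ 584.  -117.1   55.3] shift mm [-0.4 -0.  -0.7] yaw [-3.1 -0.   2.9] [ 0.3  0.2 -0.3] 0.4078275631869108
```

View pics/s2.png

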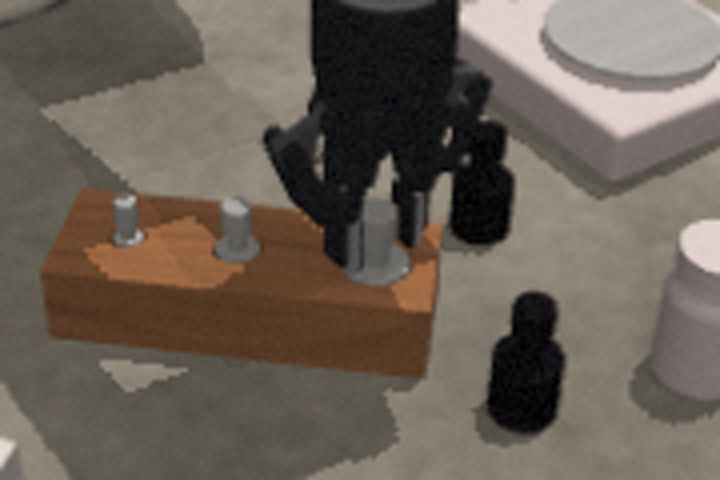

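The knob at (378,215) in the crop is centred between the nearly closed pads, so I'll grip it.

Call:
{"op": "drive_tool", "data": {"plan": [[[0,0,0,0],[0,0,0,0],[0,0,0,0],[0,0,0,0],[0,0,0,0],[0,0,0,0],[0,0,0,0],[0,0,0,0]]], "gripper": 0.0}}

```text
time_s: 4.87
tcp_pos: [584.2, -117.0, 55.5]
tool_rot: [3.142, 0.0, 2.897]
contact_force: [-0.2, 2.5, 5.9]
finger_gap: 0.26
```

Call:
{"op": "drive_tool", "data": {"plan": [[[0,0,-0.001,0],[0,0,-0.003,0],[0,0,-0.006,0],[0,0,-0.009,0],[0,0,-0.012,0],[0,0,-0.016,0],[0,0,-0.02,0],[0,0,-0.02,0]]]}}

```text
time_s: 5.53
tcp_pos: [584.4, -117.2, 76.4]
tool_rot: [-3.141, 0.001, 2.897]
contact_force: [-0.4, 0.4, -3.9]
finger_gap: 0.26
```

```bash
python3 go.py 584 -117 120; python3 -c "
from h import *
cv2.imwrite('pics/s3.png',cv2.resize(optics.snapshot('scene')[150:270,170:350],None,fx=4,fy=4,interpolation=2))"
```

```text
5.5333 [ 584.4 -117.2   76.4] shift mm [  0.4   0.1 -43.6] yaw [-3.1  0.   2.9] [-0.4  0.4 -3.9] 0.2595339077780383
```

View pics/s3.png

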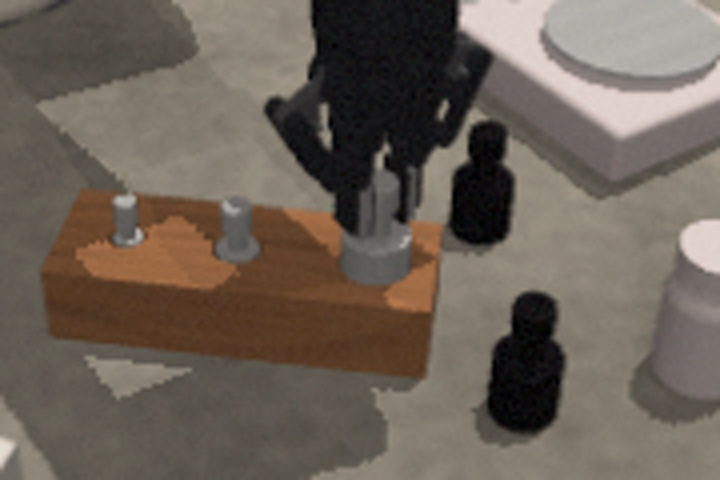

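The weight is held and rising straight (-3.9 N fits about 0.5 kg), and the block hasn't moved. I'll keep lifting.

Call:
{"op": "drive_tool", "data": {"plan": [[[0,0,-0.006,0],[0,0,-0.014,0],[0,0,-0.022,0],[0,0,-0.03,0],[0,0,-0.036,0],[0,0,-0.04,0],[0,0,-0.042,0],[0,0,-0.042,0]]]}}

```text
time_s: 6.25
tcp_pos: [584.2, -117.1, 117.8]
tool_rot: [-3.141, 0.001, 2.897]
contact_force: [-0.6, 0.3, -4.6]
finger_gap: 0.258
```

Call:
{"op": "drive_tool", "data": {"plan": [[[0,0,-0.006,0],[0,0,-0.014,0],[0,0,-0.022,0],[0,0,-0.03,0],[0,0,-0.036,0],[0,0,-0.04,0],[0,0,-0.042,0],[0,0,-0.042,0]]]}}

```text
time_s: 6.92
tcp_pos: [584.2, -117.1, 159.8]
tool_rot: [-3.141, 0.001, 2.897]
contact_force: [-0.4, -1.1, -4.6]
finger_gap: 0.264
```

```bash
python3 go.py 561 197 160; python3 -c "
from h import *
cv2.imwrite('pics/s4.png',cv2.resize(optics.snapshot('scene')[90:270,170:410],None,fx=3,fy=3,interpolation=2))"
```

```text
6.9167 [ 584.2 -117.1  159.8] shift mm [ 98.6 299.1  -0.3] yaw [-3.1  0.   2.9] [-0.4 -1.1 -4.6] 0.2639251909524354
```

View pics/s4.png

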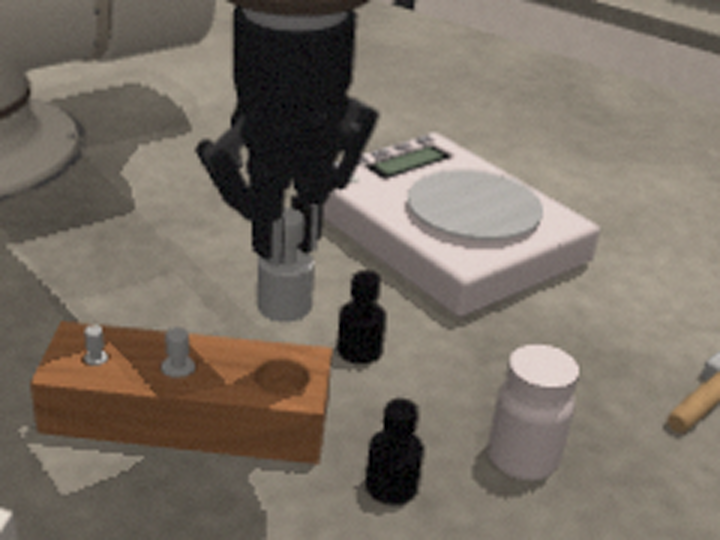

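The weight hangs upright clear of its empty pocket at (282,378). I'll carry it across to the pan.

Call:
{"op": "drive_tool", "data": {"plan": [[[0.002,0.007,0,0],[0.006,0.019,0,0],[0.011,0.034,0,0],[0.017,0.052,0,0],[0.023,0.07,0,0],[0.029,0.088,0,0],[0.035,0.106,0,0],[0.041,0.124,0,0]]]}}

```text
time_s: 7.63
tcp_pos: [573.7, 15.2, 159.0]
tool_rot: [3.142, -0.001, 2.897]
contact_force: [0.6, -0.1, -4.3]
finger_gap: 0.255
```

Call:
{"op": "drive_tool", "data": {"plan": [[[0.006,0.018,0,0],[0.012,0.036,0,0],[0.018,0.054,0,0],[0.024,0.072,0,0],[0.03,0.09,0,0],[0.036,0.108,0,0],[0.041,0.124,0,0],[0.046,0.139,0,0]]]}}

```text
time_s: 8.3
tcp_pos: [562.5, 161.3, 159.0]
tool_rot: [-3.142, -0.001, 2.898]
contact_force: [0.5, -0.0, -4.7]
finger_gap: 0.26
```

Call:
{"op": "drive_tool", "data": {"plan": [[[0.004,0.012,0,0],[0.007,0.022,0,0],[0.01,0.03,0,0],[0.012,0.035,0,0],[0.012,0.036,0,0],[0.012,0.036,0,0],[0.012,0.036,0,0],[0.012,0.036,0,0]]]}}

```text
time_s: 8.97
tcp_pos: [560.6, 196.4, 159.3]
tool_rot: [-3.141, 0.0, 2.896]
contact_force: [-1.0, 0.5, -5.1]
finger_gap: 0.26
```

```bash
python3 go.py 561 197 105.5
```

```text
8.9667 [560.6 196.4 159.3] shift mm [-0.2  0.7 53.8] yaw [-3.1  0.   2.9] [-1.   0.5 -5.1] 0.26046832824871907
```

Call:
{"op": "drive_tool", "data": {"plan": [[[0,0,0.006,0],[0,0,0.015,0],[0,0,0.025,0],[0,0,0.035,0],[0,0,0.043,0],[0,0,0.047,0],[0,0,0.048,0],[0,0,0.048,0]]]}}

```text
time_s: 9.63
tcp_pos: [560.4, 197.0, 111.0]
tool_rot: [-3.141, -0.0, 2.897]
contact_force: [0.1, 0.1, -5.0]
finger_gap: 0.261
```

Call:
{"op": "drive_tool", "data": {"plan": [[[0,0,0.001,0],[0,0,0.0015,0],[0,0,0.002,0],[0,0,0.0025,0],[0,0,0.003,0],[0,0,0.0035,0],[0,0,0.004,0],[0,0,0.004,0]]]}}

```text
time_s: 10.3
tcp_pos: [560.4, 197.0, 107.1]
tool_rot: [-3.141, -0.0, 2.897]
contact_force: [1.2, 0.3, -4.6]
finger_gap: 0.259
```

```bash
python3 go.py 561 197 105.5; python3 -c "
from h import *
cv2.imwrite('pics/s5.png',cv2.resize(optics.snapshot('scene')[100:220,250:400],None,fx=5,fy=5,interpolation=2)[:600])"
```

```text
10.3 [560.4 197.  107.1] shift mm [-0.6  0.1  1.6] yaw [-3.1 -0.   2.9] [ 1.2  0.3 -4.6] 0.2591328665100541
```

View pics/s5.png

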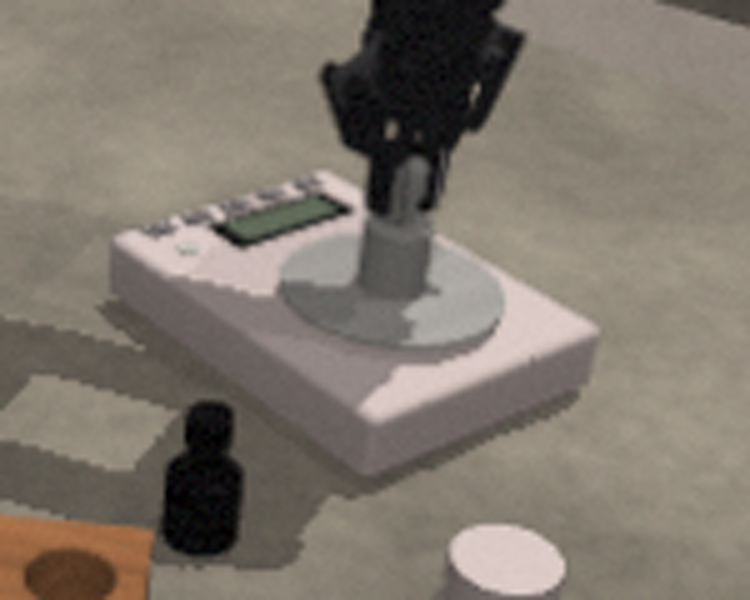

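The weight is just above the pan centre: its foot is at (395,285) and the pan centre at (393,290). I'll lower in fine steps until the force shows contact.

Call:
{"op": "drive_tool", "data": {"plan": [[[0,0,0.0004,0],[0,0,0.0008,0],[0,0,0.0012,0],[0,0,0.0014,0],[0,0,0.0016,0],[0,0,0.0016,0],[0,0,0.0016,0]]]}}

```text
time_s: 10.93
tcp_pos: [560.5, 197.0, 105.7]
tool_rot: [-3.141, -0.0, 2.897]
contact_force: [-0.4, 0.5, -3.9]
finger_gap: 0.262
```

Call:
{"op": "drive_tool", "data": {"plan": [[[0,0,0.0003,0],[0,0,0.0006,0],[0,0,0.0008,0],[0,0,0.0008,0],[0,0,0.0008,0]]]}}

```text
time_s: 11.35
tcp_pos: [560.7, 197.1, 105.5]
tool_rot: [3.141, 0.001, 2.897]
contact_force: [-1.8, 0.4, 5.7]
finger_gap: 0.257
```

Contact: the force turned to +5.7 N. I'll release and retreat straight up.

Call:
{"op": "drive_tool", "data": {"plan": [[[0,0,0,0],[0,0,0,0],[0,0,0,0],[0,0,0,0],[0,0,0,0],[0,0,0,0],[0,0,0,0],[0,0,0,0]]], "gripper": 0.07}}

```text
time_s: 12.02
tcp_pos: [560.5, 197.0, 104.9]
tool_rot: [-3.141, -0.0, 2.897]
contact_force: [-0.0, -0.4, 0.7]
finger_gap: 0.817
```

Call:
{"op": "drive_tool", "data": {"plan": [[[0,0,-0.005,0],[0,0,-0.015,0],[0,0,-0.03,0],[0,0,-0.05,0],[0,0,-0.07,0],[0,0,-0.09,0],[0,0,-0.1,0],[0,0,-0.1,0]]]}}

```text
time_s: 12.68
tcp_pos: [561.3, 197.2, 207.9]
tool_rot: [3.14, 0.004, 2.897]
contact_force: [0.6, 0.2, 1.2]
finger_gap: 0.82
```

```bash
python3 go.py 561 197 105.5; python3 -c "
from h import *
I=optics.snapshot('scene')
cv2.imwrite('pics/s6.png',cv2.resize(I[90:270,170:410],None,fx=3,fy=3,interpolation=2))"
```

```text
12.6833 [561.3 197.2 207.9] shift mm [  0.6  -0.4 102.4] yaw [3.1 0.  2.9] [0.6 0.2 1.2] 0.8200768432092125
```

View pics/s6.png

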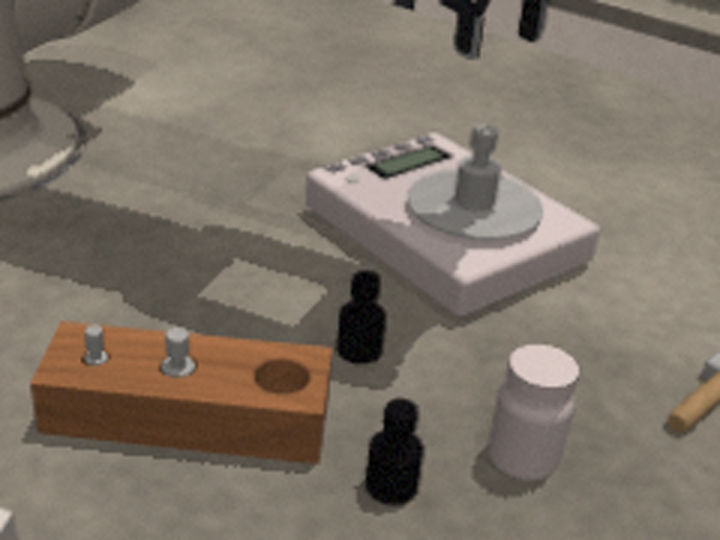

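```bash
python3 -c "
from h import *
c=optics.calibration('scene')
for z in (60,136):
    u,v=proj(c,[561,197,z]); print((u-170+.5)*3-.5,(v-90+.5)*3-.5)
s=manip.read_state(); print(s['qvel'].round(3)); print(manip.job_done())"
```

```text
474.71257381318384 200.57902119251887
485.7232447705227 128.45503761425266
[-0.     0.024  0.038 -0.001 -0.017  0.001]
the job is handed in; nothing more can be done
None
```

The biggest weight is standing upright on the balance pan, released, and the job is handed in (about 12.7 s on the robot clock). I lifted it straight up out of its pocket by the knob, carried it across and lowered it in fine steps. Contact showed as the force changing from -4.6 N to +5.7 N. I then opened the fingers and raised the tool about 100 mm clear.

- **Upright and position:** an upright weight at (561, 197) mm should show its top at about (486,128) and its foot at about (475,201) in the last picture. I saw about (485,130) and (476,205). The foot figure is a rough estimate.
- **Pan centre:** the top and scene views put the centre at (559, 198) and (564, 193), so they differ by about 5 mm. The weight was released at about (560.5, 197), well inside the 30 mm limit.
- **Everything else:** the block, the two smaller weights, the black weights and the jar show no visible change from the earlier pictures. I checked this by eye and did not re-measure them.

No checks failed. The arm was still settling slightly (below 0.04 rad/s) when I handed in, with the tool clear of everything.

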